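Bring the red seed cup under the tester's needle and take a reading

TASK

Slide the sample plate along the tester's stage, without lifting it off, until the middle of the red seed cup is directly under the needle, and leave it there. Then push the green plunger all the way down for a moment so the needle dips into the red cup, and let it spring back up. Press it only when the red cup is in place, keep the cups in their pockets and leave the jar, scoop and dish where they are.

Things in the scene. Friction and masses are not known exactly. Their poses are not given: they have to be found in the camera images.
- tester: Seed tester fixed to the bench. Origin on the bench straight below the needle; x points to its rear (away from the robot at yaw 0), y to its left, z up. Grey flat stage, top at z = 25 mm, x = -200 to 60, y = -155 to 155 mm. White gantry over it: posts 36 x 26 mm at x = 0, y = -140 and 140 mm, and a bridge 44 mm deep, z = 130 to 155 mm.
- lamp_edge (a point): Middle of the lower front edge of the white lamp bar that hangs across the full width of the tester in front of the bridge: tester x = -55 to -41, z = 90 to 155 mm; side arms near the posts hold it. With the red cup in place the plate's handle stands about 10 mm before it, so a gripper pointing straight down strikes it: lean 25 to 45 degrees, gripper body back to -x, fingertips forward.
- plate: Loose aluminium sample plate lying on the stage, 0.3 to 0.6 kg, sliding with a few newtons, 100 mm (x) by 110 mm (y) by 12 mm thick. Origin at the centre of its underside; x points from its handle to its row of cups, y to its left. Three cup pockets, 6 mm deep, at x = +30 mm, y = -32, 0 and 32 mm; the handle is at x = -35 mm, y = 0.
- handle (a point): Centre of the grip part of the plate's upright black handle, 30 mm above the plate's underside. The handle is a flat rib 12 mm thick (plate y), 26 mm long (plate x), reaching from the plate's top face (12 mm above its underside) to 48 mm above its underside. Pinch it across its 12 mm thickness.
- red_mouth (a point): Centre of the open mouth of the red seed cup (the other two cups are white). Cups are 22 mm in outside diameter, 12 mm tall, inside diameter 16 mm, 9 mm deep, with a seed at the bottom, loose in their pockets; the mouth is 18 mm above the plate's underside. The red cup may be in any of the three pockets.
- needle_tip (a point): Tip of the tester's needle, 4 mm in diameter, pointing straight down, on the tester's axis x = y = 0; 53 mm above the bench when up (10 mm above the cups' mouths), and 37 mm when fully down (inside a cup, clear of its floor). It cannot go down sideways of a cup's opening.
- plunger_top (a point): Centre of the top face of the green round plunger cap (34 mm in diameter) on top of the gantry, straight above the needle and carrying it; 186 mm above the bench when up.
- quill (a joint): Plunger travel in m: 0 up, 0.016 fully down. A spring pushes it back up; it takes about 2 N to start and 7 N fully down, where it meets a firm stop.
- jar_mid (a point): Bystander: amber seed jar, 68 mm in diameter, 100 mm tall; point half-way up.
- scoop_mid (a point): Bystander: blue plastic scoop, about 190 mm long, 75 mm wide, 30 mm tall; point near its middle, 15 mm up.
- dish_mid (a point): Bystander: white shallow dish, 90 mm in diameter, 18 mm tall; point at its centre, half-way up.
- white_a_mouth (a point): Centre of the open mouth of a white seed cup, of the same size as the red one, in one of the other two pockets.
- white_b_mouth (a point): Centre of the open mouth of a white seed cup, of the same size as the red one, in one of the other two pockets.

How it is judged (in metres and radians):
On the way, in this order (a step that is already met when the one before it is completed fails the run):
1. the red cup is under the needle (within 4 mm sideways) with the plunger up and the plate still (horizontal distance between needle_tip and red_mouth below 0.004 m and value of joint quill below 0.003 m and linear speed of plate below 0.01 m/s), for 0.3 s.
2. the plunger is pressed down (at least 13.5 of its 16 mm) over the red cup (horizontal distance between needle_tip and red_mouth below 0.004 m and value of joint quill above 0.0135 m), for 0.1 s.
At the end, for the whole second after the job is handed in: The red cup's mouth is within 4 mm sideways of the needle, the cup is seated in its pocket, the plate lies flat and still on the stage, and the plunger is back up (within 3 mm) (all of step 1 and z of plate in the frame of tester between 0.022 and 0.028 m and angle between plate's own z axis and vertical below 0.05 rad and z of red_mouth in the frame of plate below 0.021 m); the robot touches nothing.
It fails at once if the plate is lifted or tipped off the stage (more than 10 mm or 9 degrees) (z of plate in the frame of tester above 0.035 m or angle between plate's own z axis and vertical above 0.157 rad).
It fails at once if the plunger is pressed (over 7 mm) while the red cup is more than 6 mm from under the needle (value of joint quill above 0.007 m and horizontal distance between needle_tip and red_mouth above 0.006 m).
It fails at once if a cup comes out of its pocket (z of any of red_mouth, white_a_mouth, white_b_mouth in the frame of plate above 0.024 m).
It fails at once if the jar, the scoop or the dish is moved more than 20 mm (distance of any of jar_mid, scoop_mid, dish_mid from where it was at the start of the episode above 0.02 m).
It also fails if it takes over 61 s, if anything falls off the work surface, if the arm or the gripper's body presses on something with over 40 N, if the wrist force passes 120 N, or if a joint passes its speed limit or range.

ROBOT

A 7-joint arm with a two-finger parallel gripper is mounted at the origin on the work surface. World frame = base frame: x ahead of the robot, y to its left, z up, the work surface at z = 0. Lengths are in m, angles in degrees, forces in N, time in s.
With the tool pointing down it reaches from about 0.425 to 1.025 m from the base axis. Payload 9.4 kg.
Tool frame: the origin (TCP) lies at the very end of the fingers, on their centre line; the grasp point (between the pads) lies behind it (grip_point_offset is the z of the grasp point in the tool frame, in m); z points along the fingers, y is the line along which they close (so a half turn about z gives the same grasp; the last joint's range is limited). The gripper opens to 93 mm and grips with 3 to 60 N. Pads are 15 mm wide; open, the fingers measure 128 mm over their backs; the gripper's body (75 mm by 188 mm) begins 65 mm behind the grasp point.
Start: joints at [67.684, 34.337, -0.143, 91.639, 0.103, 54.024, -4.572], TCP at [0.223, -0.69, 0.219] pointing down, gripper open.
Joint ranges: [-147.43, 147.43], [-19.82, 112.94], [-74.19, 73.91], [6.32, 146.72], [-59.91, 239.91], [6.04, 106.73], [-150.56, 150.56]. Speed limits (degrees/s): [127.2, 127.2, 172.46, 172.46, 180, 180, 180].

INTERFACE

Orientations are given as [roll, pitch, yaw] about the fixed x, y, z axes, in that order (R = Rz(yaw) Ry(pitch) Rx(roll)).
In Python, from workcell import * gives the robot as it stands.
- The arm moves only by the tool arm_command, never from a script. Its argument "increments" is a list of rows, each a list of 7 numbers: the shift along the tool's x, y, z in mm, then the turn, a rotation vector about the tool's x, y, z in rad, then the gripper's target within -1 to 1 (fully open at 1, half-way at 0, shut at -1). In form: [[tx, ty, tz, ax, ay, az, fingers], ...]. A call has 1 to 5 rows; each row is the pose to reach, as a shift and turn from the pose commanded when the call began, along the tool's axes at that moment; what a row does not reach only later rows make up. A row lasts 1/8 s, in which the tool goes at most 62.5 mm and 10.7 degrees, less where a joint would pass 70% of its speed; a pose out of reach is approached as far as the arm can. A call with a gripper value outside its range is refused whole. The fingers move at their own pace and stop on an object; "force" is the grip in N (left out, the last holds). Time passes only in rows, so rows that repeat a pose let the fingers close. It gives the time, the measured TCP pose, the force, the opening and the grip force at its end, in the units of the state.
- get_state(): the state, without advancing time (a new reading comes with each control period).
- read_camera(name): name is "scene" or "top"; returns the picture (400x640x3 uint8, red, green, blue); there is no depth.
- camera_info(name): a dict with "fx", "fy", "cx", "cy" (pixels), "position" and "rotation" of the camera in the world. Camera axes: x right, y down, z forward; pixel columns grow to the right and rows downward; lengths in m; the calibration is good to about 2 mm. A picture is of the moment at which its call begins. camera_info takes no time and is no camera call.
- job_done(): hands the job in; it is judged then, once.
The state is a dict: "time_s": time; "joint_pos": joint angles; "qvel": joint speeds; "joint_torque": joint torques, N m; "position": TCP position; "tool_rot": TCP orientation; "contact_force": force on the tool from outside, world axes, zero at the start; "wrist_torque": the same for the moment, N m; "width": finger opening in m; "finger_force": force on a finger pad.
Only numpy, scipy, OpenCV 4.12 (cv2) and the standard library are available. Lean on these libraries where they do the work, as an engineer would, in place of code of your own. Each camera call takes 0.05 s, during which the arm holds its last target. There are 200 camera calls.

## Working session

There is one attempt and no reset: what is moved stays moved. The work goes in short steps, Python scripts to look and compute and a tool call to move; the robot and the scene stay as the last step left them, time stands still between calls to the robot, and variables do not carry over. Pictures are saved under pics/ and viewed, at most 10 in all, crops included, and the job is handed in when it is done.

Besides the shell and the picture viewer there is one more tool, called after ">>>" as name(argument=value, ...), one argument or row to a line, values as JSON. arm_command: Moves the arm, as the interface text tells. Its arguments: {"type":"object","properties":{"increments":{"type":"array"},"force":{"type":"number"}},"required":["increments"]}

```bash
mkdir -p pics; python3 - <<'E'
from workcell import *
import cv2
s=get_state();print(s)
for n in("scene","top"):
    c=camera_info(n);print(n,c)
    cv2.imwrite(f"pics/{n}0.png",read_camera(n)[:,:,::-1])
try: print(grip_point_offset)
except Exception as e: print(e)
E
ls
```

```text
{'time_s': 0.0, 'joint_pos': array([67.68251305, 34.38331984, -0.14488019, 91.679233  ,  0.1017748 ,
       54.02462114, -4.57238538]), 'qvel': array([-0.03397046, -0.15750057,  0.11915076, -0.07409127,  0.02622914,
       -0.0138616 ,  0.03562579]), 'joint_torque': array([-5.13318937e-04, -7.65069580e+01,  1.49716984e+00, -2.52350593e+01,
       -5.24342246e-02,  1.68445241e-02,  1.49725483e-04]), 'position': array([ 0.22294305, -0.68936847,  0.21778585]), 'tool_rot': array([-1.79913267e+02,  7.39237413e-03,  1.79245848e+01]), 'contact_force': array([-0.31276181,  0.76174959, -0.70052852]), 'wrist_torque': array([-0.06548936, -0.00351126, -0.04295775]), 'finger_force': 0.0, 'width': 0.09253954461289407}
scene {'fx': 401.2278093982127, 'fy': 401.2278093982127, 'cx': 316.7695605981306, 'cy': 199.06119549577414, 'position': array([ 1.06051152, -0.56601965,  1.12204397]), 'rotation': array([-143.99693746,   -0.40310664,   41.87229072])}
top {'fx': 414.3799373057975, 'fy': 414.3799373057975, 'cx': 317.99112530284435, 'cy': 196.44854976865795, 'position': array([ 0.38344138, -0.0051475 ,  1.11383922]), 'rotation': array([-1.68311445e+02, -2.56110367e-02, -8.99569839e+01])}
-0.0188
pics
```

View pics/scene0.png

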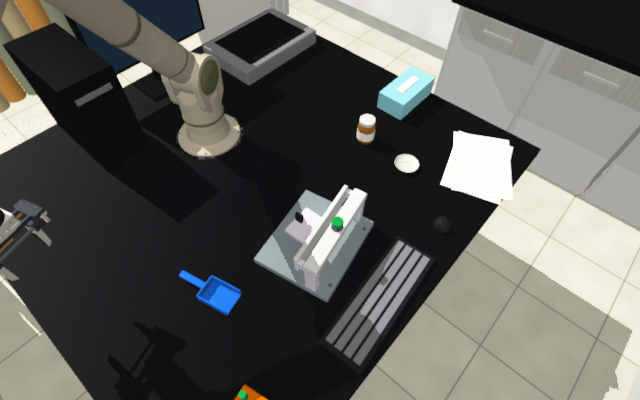

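View pics/top0.png

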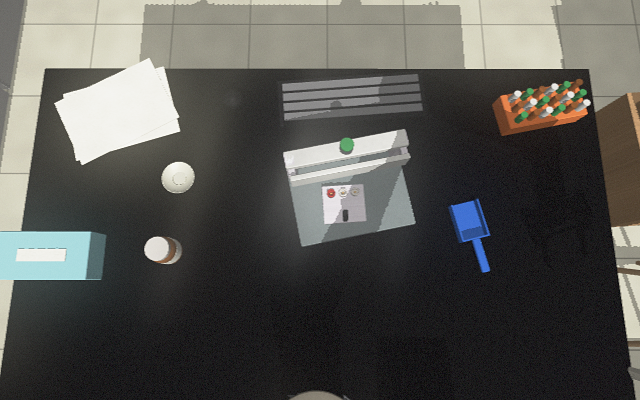

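The scene view shows the tester near (325,240) and its plunger at (337,223). In the top view the plunger is at (346,145), the red cup is the leftmost of three at (331,193), the white cups are at (343,193) and (354,192), and the handle is at (346,215). The jar, dish and scoop are well clear.

```bash
cat > h.py <<'E'
from workcell import *
import numpy as np, cv2
from scipy.spatial.transform import Rotation as R
def cast(n,uv,z):
    c=camera_info(n);M=R.from_euler('xyz',c['rotation'],degrees=True).as_matrix()
    d=M@np.array([(uv[0]-c['cx'])/c['fx'],(uv[1]-c['cy'])/c['fy'],1]);p=np.array(c['position'])
    return p+d*(z-p[2])/d[2]
def proj(n,P):
    c=camera_info(n);M=R.from_euler('xyz',c['rotation'],degrees=True).as_matrix()
    q=M.T@(np.array(P)-c['position']);return np.array([c['fx']*q[0]/q[2]+c['cx'],c['fy']*q[1]/q[2]+c['cy']])
def blobs(mask,lo=8):
    k,l,s,ce=cv2.connectedComponentsWithStats(mask.astype(np.uint8))
    return [(ce[i].round(2),s[i][:5]) for i in range(1,k) if s[i,4]>=lo]
def tri(u1,u2):
    A=[];b=[]
    for n,u in(("scene",u1),("top",u2)):
        p=np.array(camera_info(n)['position']);d=cast(n,u,0)-p;d/=np.linalg.norm(d)
        Q=np.eye(3)-np.outer(d,d);A.append(Q);b.append(Q@p)
    return np.linalg.lstsq(np.vstack(A),np.hstack(b),rcond=None)[0]
def colours(img):
    h=cv2.cvtColor(img,cv2.COLOR_RGB2HSV).astype(int);H,S,V=h[...,0],h[...,1],h[...,2]
    return dict(green=(abs(H-70)<20)&(S>100)&(V>50),red=((H<8)|(H>172))&(S>90)&(V>60))
E
python3 - <<'E'
from h import *
g={}
for n in("scene","top"):
    im=cv2.imread(f"pics/{n}0.png")[:,:,::-1].copy();m=colours(im)
    for k in m:
        for c,s in blobs(m[k]):
            if 250<c[0]<420 and 120<c[1]<300: print(n,k,c,s,cast(n,c,.186 if k=='green' else .043).round(4)); g[n,k]=c
    print(camera_info(n)['position'])
if ('scene','green') in g: print(tri(g['scene','green'],g['top','green']))
im=cv2.imread("pics/top0.png")
cv2.imwrite("pics/c1.png",cv2.resize(im[125:250,275:425],None,fx=5,fy=4.8*1.0,interpolation=cv2.INTER_CUBIC))
im=cv2.imread("pics/scene0.png")
cv2.imwrite("pics/c2.png",cv2.resize(im[180:305,245:385],None,fx=4.8,fy=4.8,interpolation=cv2.INTER_CUBIC))
E
```

```text
scene green [336.95 221.91] [331 217  12  11 106] [ 0.7051 -0.0759  0.186 ]
[ 1.06051152 -0.56601965  1.12204397]
top green [346.57 143.95] [341 138  13  13 132] [ 0.7013 -0.0724  0.186 ]
top red [330.73 192.63] [327 189   8   8  49] [ 0.6153 -0.0391  0.043 ]
[ 0.38344138 -0.0051475   1.11383922]
[ 0.70310491 -0.07292464  0.18056907]
```

View pics/c1.png

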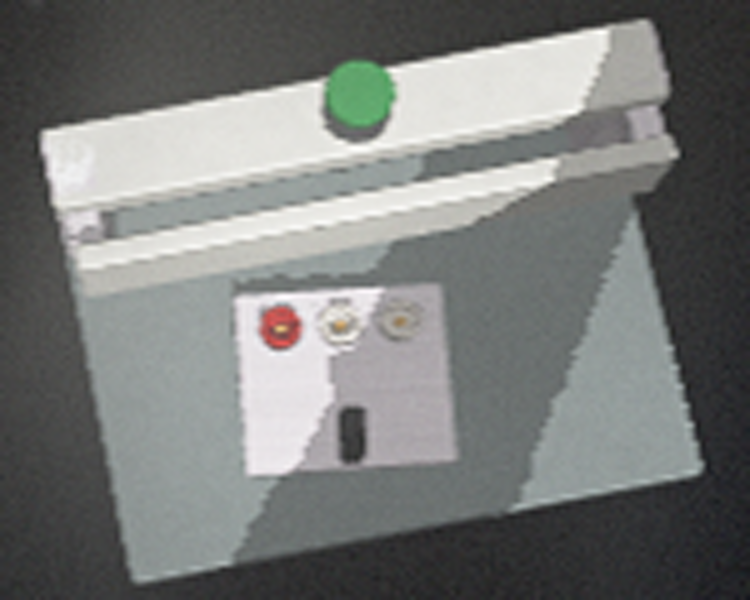

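View pics/c2.png

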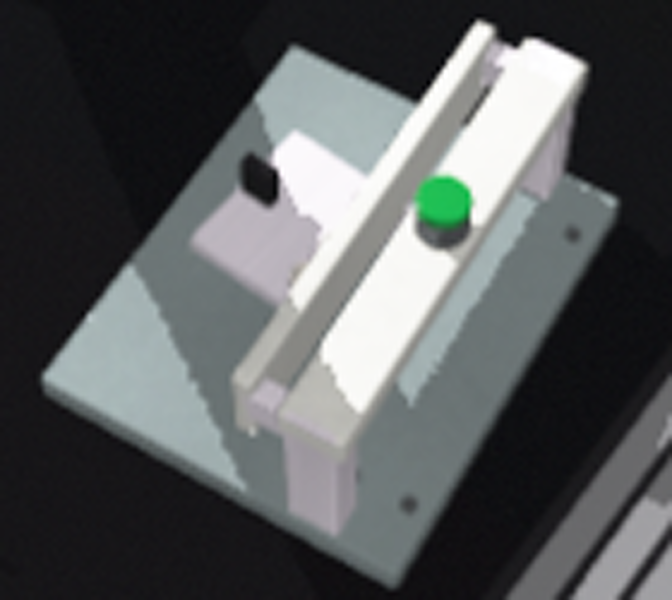

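The top crop shows the cap top at (358,93), the red cup leftmost at (281,327), the handle at (352,434), plate corners at (237,295), (442,287), (457,460), (247,474), and front stage corners at (135,583), (703,470). The scene crop shows the stage corners at (295,45), (43,378), (398,578), (617,200), with the handle at (259,180).

```bash
python3 - <<'E'
from h import *
from scipy.optimize import least_squares
T=lambda u,v:(275+u/5-.4,125+v/4.8-.4); S=lambda u,v:(245+u/4.8-.4,180+v/4.8-.4)
ob=[("top",(135,583),(-.2,.155,.025)),("top",(703,470),(-.2,-.155,.025)),
("scene",(295,45),(-.2,.155,.025)),("scene",(43,376),(-.2,-.155,.025)),("scene",(619,200),(.06,.155,.025))]
gs={"top":(346.57,143.95),"scene":(336.95,221.91)}
for sel in(("top",),("scene",)):
    L=[(n,(T if n=="top" else S)(*u),p) for n,u,p in ob if n in sel]+[(n,gs[n],(0,0,.186)) for n in sel]
    def place(q,p): c,s=np.cos(q[2]),np.sin(q[2]);return np.array([q[0]+c*p[0]-s*p[1],q[1]+s*p[0]+c*p[1],p[2]])
    f=lambda q:np.hstack([place(q,p)[:2]-cast(n,u,p[2])[:2] for n,u,p in L])
    r=least_squares(f,[.7,-.07,.2]);print(sel,r.x[:2].round(4),np.degrees(r.x[2]).round(2),(f(r.x)*1000).round(1))
im=cv2.imread("pics/top0.png")[:,:,::-1].copy()
print("red ",cast("top",(330.73,192.63),.043))
for u in((342,327),(400,320)):print("wh",cast("top",T(*u),.043))
c=[cast("top",T(*u),.037)[:2] for u in((237,295),(442,287),(457,460),(247,474))]
print(np.array(c).round(4),[np.linalg.norm(c[i]-c[i-1]).round(4) for i in range(4)])
print("centre",np.mean(c,0),[np.degrees(np.arctan2(d[1],d[0])).round(2) for d in((c[0]-c[1]),(c[3]-c[2]),(c[0]-c[3]),(c[1]-c[2]))])
print("handle top",cast("top",T(352,432),.073),"mid-scene",cast("scene",S(259,180),.06),tri(S(259,180),T(352,435)))
E
```

```text
('top',) [ 0.7025 -0.0722] 11.74 [-0.9  1.5 -0.2 -1.7  1.1  0.2]
('scene',) [ 0.7043 -0.0733] 11.28 [-0.4 -0.3 -0.9 -2.4  2.1  0.2 -0.8  2.6]
red  [ 0.61531719 -0.03913364  0.043     ]
wh [ 0.61508771 -0.07157342  0.043     ]
wh [ 0.61906137 -0.10231167  0.043     ]
[[ 0.6345 -0.0161]
 [ 0.6392 -0.1256]
 [ 0.5421 -0.1314]
 [ 0.5343 -0.0213]] [np.float64(0.1004), np.float64(0.1096), np.float64(0.0973), np.float64(0.1104)]
centre [ 0.58753017 -0.07360028] [np.float64(92.44), np.float64(94.05), np.float64(2.92), np.float64(3.42)]
handle top [ 0.55171163 -0.07414377  0.073     ] mid-scene [ 0.55535469 -0.07768976  0.06      ] [ 0.55297356 -0.07534402  0.05495305]
```

```bash
cat >> h.py <<'E'
def inc(pos,rpy):
    s=get_state();A=R.from_euler('xyz',s['tool_rot'],degrees=True);B=R.from_euler('xyz',rpy,degrees=True)
    print("t",round(s['time_s'],2),"at",np.round(s['position'],4),np.round(s['tool_rot'],2))
    print(" shift",(A.inv().apply(np.array(pos)-s['position'])*1000).round(1),"turn",(A.inv()*B).as_rotvec().round(4))
E
python3 - <<'E'
from h import *
inc([.42,-.3,.25],[180,0,3.2]);inc([.512,-.078,.2],[180,-35,3.2])
E
```

```text
t 0.1 at [ 0.223  -0.6894  0.2179] [-1.7992e+02  1.0000e-02  1.7930e+01]
 shift [ 307.3 -309.9  -31.7] turn [-0.0013  0.0003  0.257 ]
t 0.1 at [ 0.223  -0.6894  0.2179] [-1.7992e+02  1.0000e-02  1.7930e+01]
 shift [ 463.2 -492.7   18.5] turn [-0.0798  0.6077  0.2485]
```

>>> arm_command(
  increments=[
    [60, -60, -10, 0, 0, 0.05, 1],
    [120, -120, -20, 0, 0, 0.1, 1],
    [180, -180, -30, 0, 0, 0.15, 1],
    [240, -240, -30, 0, 0, 0.2, 1],
    [307, -310, -32, 0, 0, 0.257, 1],
  ],
)

```text
time_s: 0.72
position: [0.3648, -0.4106, 0.2461]
tool_rot: [-180.0, -0.0, 3.1]
contact_force: [1.0, -0.1, 0.3]
width: 0.0933
finger_force: 0.0
```

>>> arm_command(
  increments=[
    [0, 0, 0, 0, 0, 0, 1],
    [0, 0, 0, 0, 0, 0, 1],
  ],
)

```text
time_s: 0.98
position: [0.364, -0.4128, 0.2461]
tool_rot: [180.0, 0.0, 3.3]
contact_force: [0.1, 0.1, -0.2]
width: 0.093
finger_force: 0.0
```

```bash
python3 - <<'E'
from h import *
inc([.512,-.078,.2],[180,-35,3.2])
E
```

```text
t 0.97 at [ 0.364  -0.4128  0.2461] [1.7998e+02 2.0000e-02 3.2500e+00]
 shift [ 166.8 -325.9   45.9] turn [1.000e-04 6.112e-01 1.000e-03]
```

>>> arm_command(
  increments=[
    [40, -60, 0, 0, 0.12, 0, 0],
    [80, -120, 10, 0, 0.24, 0, 0],
    [120, -180, 20, 0, 0.36, 0, 0],
    [150, -240, 30, 0, 0.48, 0, 0],
    [167, -300, 46, 0, 0.6, 0, 0],
  ],
)

```text
time_s: 1.6
position: [0.4975, -0.1626, 0.2355]
tool_rot: [-178.6, -29.6, 3.2]
contact_force: [0.9, -1.1, -0.9]
width: 0.0489
finger_force: 0.0
```

>>> arm_command(
  increments=[
    [0, 0, 0, 0, 0, 0, 0],
    [0, 0, 0, 0, 0, 0, 0],
  ],
)

```text
time_s: 1.85
position: [0.5, -0.1683, 0.2376]
tool_rot: [-179.2, -29.8, 3.2]
contact_force: [0.8, -0.3, -0.6]
width: 0.0465
finger_force: 0.0
```

```bash
python3 - <<'E'
from h import *
inc([.512,-.078,.123],[180,-35,3.2])
print(get_state()['joint_pos'])
E
```

```text
t 1.85 at [ 0.5    -0.1683  0.2376] [-179.18  -29.85    3.19]
 shift [-42.3 -88.  109.1] turn [-0.0142  0.0899 -0.0008]
[ 41.28392929  14.83748201 -25.64763896 134.88559609 -50.55550818
   6.16942734 -19.41343751]
```

```bash
cat > kin.py <<'E'
from h import *
import itertools
from scipy.optimize import least_squares
D=[([67.68251,34.38332,-.14488,91.67923,.10177,54.02462,-4.57239],[.22294,-.68937,.21779],[-179.913,.0074,17.925])]
s=get_state();D.append((list(s['joint_pos']),s['position'],s['tool_rot']))
def fk(j,p,sg):
    h,L1,L2,Lt,o1,o7,a,b,c=p
    T=R.identity();P=np.array([0,0,h]);ry=lambda q:R.from_euler('y',q,degrees=True);rz=lambda q:R.from_euler('z',q,degrees=True)
    T=rz(sg[0]*j[0]+o1)*ry(j[1]);P=P+T.apply([a,0,L1])
    T=T*rz(sg[1]*j[2])*ry(j[3]);P=P+T.apply([b,0,L2])
    T=T*rz(sg[2]*j[4])*ry(j[5]);P=P+T.apply([c,0,Lt]);T=T*rz(sg[3]*j[6]+o7);return P,T
def res(p,sg):
    o=[]
    for j,x,r in D:
        P,T=fk(j,p,sg);o+=list((P-x)*5)+list((T.inv()*R.from_euler('xyz',r,degrees=True)).as_rotvec())
    return np.array(o+list(.02*np.array(p[6:])))
if __name__=="__main__":
    best=[]
    for sg in itertools.product([1,-1],repeat=4):
        for o7 in(0,90,180,-90):
            r=least_squares(res,[.3,.4,.4,.25,0,o7,0,0,0],args=(sg,),x_scale=[.1,.1,.1,.1,10,10,.1,.1,.1]);best.append((r.cost,sg,r.x.round(4)))
    best.sort(key=lambda b:b[0])
    for b in best[:4]:print(b)
    print(s['joint_pos'])
E
python3 kin.py
```

```text
(np.float64(0.0007581825645753783), (-1, -1, -1, -1), array([-4.23800e-01,  9.12700e-01,  2.24400e-01,  1.29400e-01,
       -4.32620e+00,  8.59605e+01,  3.79000e-02, -2.11600e-01,
        1.28000e-01]))
(np.float64(0.0007581825645753792), (-1, -1, -1, -1), array([-4.23800e-01,  9.12700e-01,  2.24400e-01,  1.29400e-01,
       -4.32620e+00,  8.59605e+01,  3.79000e-02, -2.11600e-01,
        1.28000e-01]))
(np.float64(0.0007581825645753864), (-1, -1, -1, -1), array([-4.23800e-01,  9.12700e-01,  2.24400e-01,  1.29400e-01,
       -4.32620e+00,  8.59605e+01,  3.79000e-02, -2.11600e-01,
        1.28000e-01]))
(np.float64(0.0007581825645753865), (-1, -1, -1, -1), array([-4.23800e-01,  9.12700e-01,  2.24400e-01,  1.29400e-01,
       -4.32620e+00,  8.59605e+01,  3.79000e-02, -2.11600e-01,
        1.28000e-01]))
[ 41.28392929  14.83748201 -25.64763896 134.88559609 -50.55550818
   6.16942734 -19.41343751]
```

>>> arm_command(
  increments=[
    [40, -30, 0, 0, 0, 0, 0],
    [60, -60, 0, 0, 0, 0, 0],
    [80, -90, 0, 0, 0, 0, 0],
    [80, -90, 0, 0, 0, 0, 0],
    [80, -90, 0, 0, 0, 0, 0],
  ],
)

```text
time_s: 2.48
position: [0.5648, -0.0709, 0.2792]
tool_rot: [-179.2, -29.9, 3.6]
contact_force: [-0.8, 0.6, 0.1]
width: 0.0465
finger_force: 0.0
```

```bash
python3 - <<'E'
from h import *
s=get_state();print([s[k].round(3).tolist() for k in('joint_pos','position','tool_rot')])
E
```

```text
[[-0.921, 11.066, 6.152, 130.405, -34.443, 10.896, -49.079], [0.565, -0.071, 0.279], [-179.196, -29.904, 3.562]]
```

>>> arm_command(
  increments=[
    [0, 0, 0, 0, -0.1, 0, 0],
    [0, 0, 0, 0, -0.26, 0, 0],
    [0, 0, 0, 0, -0.4, 0, 0],
    [0, 0, 0, 0, -0.52, 0, 0],
    [0, 0, 0, 0, -0.52, 0, 0],
  ],
)

```text
time_s: 3.1
position: [0.5646, -0.0745, 0.2776]
tool_rot: [-179.3, -0.0, 3.6]
contact_force: [0.5, -0.7, 0.2]
width: 0.0463
finger_force: 0.0
```

```bash
python3 - <<'E'
from h import *
s=get_state();print([s[k].round(3).tolist() for k in('joint_pos','position','tool_rot')])
E
```

```text
[[-18.054, 21.522, 28.13, 109.653, -13.545, 52.101, -69.538], [0.565, -0.074, 0.278], [-179.295, -0.005, 3.629]]
```

```bash
cat > kin2.py <<'E'
import kin
from kin import *
kin.D=D=[D[0],([41.28393,14.83748,-25.64764,134.8856,-50.55551,6.16943,-19.41344],[.5,-.1683,.2376],[-179.18,-29.85,3.19]),
([-.921,11.066,6.152,130.405,-34.443,10.896,-49.079],[.5648,-.0709,.2792],[-179.196,-29.904,3.562]),
([-18.054,21.522,28.13,109.653,-13.545,52.101,-69.538],[.5646,-.0745,.2776],[-179.295,-.005,3.629])]
sg=(-1,)*4
P=least_squares(res,[.3,.4,.4,.25,-4,86,0,0,0],args=(sg,),x_scale=[.1,.1,.1,.1,10,10,.1,.1,.1]).x
lo=np.array([-147.43,-19.82,-74.19,6.32,-59.91,6.04,-150.56]);hi=np.array([147.43,112.94,73.91,146.72,239.91,106.73,150.56])
def ik(pos,rpy,n=25,seed=0):
    B=R.from_euler('xyz',rpy,degrees=True);rg=np.random.default_rng(seed);out=[]
    f=lambda j:(lambda p,T:np.hstack([(p-pos)*5,(T.inv()*B).as_rotvec()]))(*fk(j,P,sg))
    for i in range(n):
        r=least_squares(f,rg.uniform(lo+2,hi-2),bounds=(lo+1,hi-1),x_scale=30,max_nfev=60)
        if r.cost<1e-6:out.append(r.x.round(0))
    return out
E
python3 - <<'E'
from kin2 import *
print(P.round(4),res(P,sg).round(3))
for lean in(25,35,45):
  t=np.radians(lean);off=.0188*np.array([np.sin(t),0,-np.cos(t)])
  for y in(3.2,11.5,183.2):
    for nm,g in(("start",(.5526,-.0756,.065)),("end",(.640,-.109,.065))):
      l=lean if y>90 else -lean
      o=ik(np.array(g)+off,[180,l,y],15);print(lean,y,nm,len(o),[list(map(int,q)) for q in o[:4]])
E
```

```text
[ 3.50200e-01  5.88700e-01  4.66500e-01  3.12000e-01 -4.38740e+00
  8.59044e+01  1.74000e-02  2.41000e-02 -1.43000e-02] [ 0.005  0.006  0.012 -0.    -0.    -0.005  0.012 -0.006  0.009  0.038
  0.     0.005 -0.015  0.015  0.004  0.038  0.     0.005  0.011 -0.008
 -0.024  0.    -0.001 -0.005  0.     0.    -0.   ]
25 3.2 start 3 [[-20, 44, 33, 131, 239, 30, 33], [10, 39, -5, 130, 192, 13, 89], [3, 39, 3, 130, 210, 15, 68]]
25 3.2 end 2 [[6, 41, 2, 119, 238, 8, 42], [7, 41, 0, 119, 234, 8, 45]]
25 11.5 start 2 [[14, 39, -8, 129, 205, 12, 85], [-6, 40, 17, 130, 238, 24, 47]]
25 11.5 end 1 [[54, 64, -64, 118, 101, 39, -149]]
25 183.2 start 4 [[20, 40, -17, 130, 163, 14, -60], [11, 39, -6, 130, 191, 13, -91], [28, 42, -27, 130, 143, 17, -37], [13, 39, -8, 130, 185, 13, -84]]
25 183.2 end 5 [[25, 43, -21, 119, 127, 7, -20], [25, 43, -21, 119, 126, 7, -19], [25, 43, -21, 119, 127, 7, -20], [25, 43, -21, 119, 127, 7, -20]]
35 3.2 start 1 [[10, 41, -3, 135, 194, 31, 88]]
35 3.2 end 2 [[39, 50, -38, 124, 148, 24, 148], [-39, 75, 73, 124, 236, 72, 9]]
35 11.5 start 2 [[40, 48, -36, 134, 166, 27, 
[... 321 characters left out ...]
2], [39, 50, -38, 124, 147, 24, -32], [38, 50, -37, 124, 149, 23, -34], [34, 47, -31, 124, 157, 21, -45]]
45 3.2 start 2 [[16, 47, -8, 139, 191, 49, 95], [-24, 57, 43, 140, 214, 66, 50]]
45 3.2 end 2 [[38, 52, -35, 128, 172, 36, 127], [15, 46, -5, 128, 197, 38, 88]]
45 11.5 start 1 [[32, 49, -22, 138, 194, 42, 110]]
45 11.5 end 2 [[28, 47, -18, 126, 202, 32, 99], [-24, 61, 51, 127, 228, 68, 41]]
45 183.2 start 6 [[41, 55, -40, 139, 170, 48, -49], [19, 47, -12, 139, 189, 49, -81], [36, 53, -34, 139, 174, 48, -57], [33, 51, -30, 139, 177, 48, -62]]
45 183.2 end 6 [[61, 79, -70, 128, 142, 52, 2], [27, 48, -20, 128, 186, 36, -74], [20, 46, -11, 128, 193, 37, -85], [5, 46, 8, 128, 205, 41, -105]]
```

```bash
cat > plan.py <<'E'
from kin2 import *
import sys
def plan(qT,n,rows=5):
    s=get_state();q0=np.array(s['joint_pos']);p0,T0=fk(q0,P,sg)
    print("t",round(s['time_s'],2),"q",q0.round(0),"at",s['position'].round(3),s['tool_rot'].round(1));
    for i in range(1,n+1):
        p,T=fk(q0+(qT-q0)*i/n,P,sg)
        if i<=rows or i%5==0:
            d=T0.inv().apply(p-p0)*1000;w=(T0.inv()*T).as_rotvec();print([*d.round(0).astype(int).tolist(),*w.round(3).tolist(),0],"world",(p-p0+s['position']).round(3))
E
python3 - <<'E'
from plan import *
t=np.radians(40);z=np.array([np.sin(t),0,-np.cos(t)])
o=ik(np.array([.49,-.08,.2]),[180,40,183.2],20)
for q in o:print(q)
q=min(o,key=lambda q:np.abs(q-[30,50,-28,135,165,38,-65]).sum());print("qT",q);plan(q,20)
E
```

```text
[ 64.  36. -68. 144. 136.  30. -26.]
[ 36.  21. -29. 145. 186.  21. -82.]
[ 23.  19. -14. 145. 200.  23. -97.]
[ 63.  35. -66. 144. 139.  28. -29.]
[ 66.  40. -73. 144. 130.  34. -19.]
[ 43.  23. -39. 144. 175.  21. -70.]
[ 42.  22. -37. 144. 178.  21. -72.]
[ 62.  34. -64. 144. 140.  27. -31.]
qT [ 43.  23. -39. 144. 175.  21. -70.]
t 3.1 q [-18.  22.  28. 110. -14.  52. -70.] at [ 0.565 -0.074  0.278] [-179.3   -0.     3.6]
[-25, 34, 13, -0.097, -0.06, -0.101, 0] world [ 0.542 -0.11   0.264]
[-46, 67, 22, -0.188, -0.116, -0.21, 0] world [ 0.523 -0.144  0.255]
[-62, 97, 28, -0.273, -0.165, -0.328, 0] world [ 0.509 -0.175  0.249]
[-73, 125, 31, -0.351, -0.209, -0.453, 0] world [ 0.499 -0.203  0.245]
[-79, 150, 32, -0.424, -0.246, -0.584, 0] world [ 0.494 -0.228  0.243]
[-58, 204, 37, -0.709, -0.324, -1.321, 0] world [ 0.518 -0.281  0.239]
[-26, 134, 54, -0.904, -0.228, -2.131, 0] world [ 0.547 -0.209  0.222]
[-72, -4, 72, 1.077, 0.007, 2.951, 0] world [ 0.493 -0.074  0.205]
```

>>> arm_command(
  increments=[
    [-25, 34, 13, -0.097, -0.06, -0.101, 0],
    [-46, 67, 22, -0.188, -0.116, -0.21, 0],
    [-62, 97, 28, -0.273, -0.165, -0.328, 0],
    [-73, 125, 31, -0.351, -0.209, -0.453, 0],
    [-79, 150, 32, -0.424, -0.246, -0.584, 0],
  ],
)

```text
time_s: 3.72
position: [0.4923, -0.2288, 0.2439]
tool_rot: [161.1, 19.5, 34.8]
contact_force: [-0.6, -0.3, -0.3]
width: 0.0468
finger_force: 0.0
```

```bash
python3 - <<'E'
from plan import *
plan(np.array([ 43,23,-39,144,175,21,-70]),15)
E
```

```text
t 3.73 q [-22.  24.  35. 120.  21.  41. -58.] at [ 0.492 -0.229  0.244] [161.1  19.5  34.8]
[-16, 11, 15, -0.058, -0.045, -0.14, 0] world [ 0.485 -0.252  0.24 ]
[-27, 23, 27, -0.116, -0.077, -0.284, 0] world [ 0.483 -0.271  0.236]
[-31, 33, 36, -0.175, -0.097, -0.43, 0] world [ 0.486 -0.285  0.232]
[-30, 43, 43, -0.236, -0.104, -0.579, 0] world [ 0.492 -0.294  0.229]
[-24, 50, 47, -0.3, -0.1, -0.728, 0] world [ 0.5   -0.298  0.224]
[50, 26, 32, -0.67, 0.038, -1.464, 0] world [ 0.544 -0.235  0.205]
[98, -94, -32, -1.155, 0.221, -2.153, 0] world [ 0.512 -0.094  0.211]
```

It follows the plan; continuing.

>>> arm_command(
  increments=[
    [-16, 11, 15, -0.058, -0.045, -0.14, 0],
    [-27, 23, 27, -0.116, -0.077, -0.284, 0],
    [-31, 33, 36, -0.175, -0.097, -0.43, 0],
    [-30, 43, 43, -0.236, -0.104, -0.579, 0],
    [-24, 50, 47, -0.3, -0.1, -0.728, 0],
  ],
)

```text
time_s: 4.35
position: [0.5013, -0.2971, 0.2248]
tool_rot: [165.3, 37.8, 78.4]
contact_force: [-0.1, -1.0, -0.5]
width: 0.0465
finger_force: 0.0
```

```bash
python3 - <<'E'
from plan import *
plan(np.array([ 43,23,-39,144,175,21,-70]),12)
E
```

```text
t 4.35 q [-27.  30.  44. 131.  59.  20. -51.] at [ 0.501 -0.297  0.225] [165.3  37.8  78.4]
[12, -6, 12, -0.013, 0.024, -0.142, 0] world [ 0.498 -0.295  0.207]
[26, -9, 20, -0.041, 0.052, -0.279, 0] world [ 0.497 -0.289  0.192]
[40, -10, 24, -0.085, 0.083, -0.411, 0] world [ 0.499 -0.281  0.179]
[55, -9, 25, -0.144, 0.114, -0.537, 0] world [ 0.503 -0.27   0.17 ]
[71, -5, 21, -0.216, 0.143, -0.658, 0] world [ 0.509 -0.256  0.163]
[141, 23, -60, -0.74, 0.184, -1.182, 0] world [ 0.54  -0.152  0.186]
```

>>> arm_command(
  increments=[
    [12, -6, 5, -0.013, 0.024, -0.142, 0],
    [26, -9, 6, -0.041, 0.052, -0.279, 0],
    [40, -10, 5, -0.085, 0.083, -0.411, 0],
    [50, -9, 5, -0.144, 0.114, -0.537, 0],
    [60, -5, 0, -0.216, 0.143, -0.658, 0],
  ],
)

```text
time_s: 4.97
position: [0.5044, -0.2514, 0.1864]
tool_rot: [-178.5, 33.8, 124.8]
contact_force: [-0.3, -0.6, -0.1]
width: 0.0464
finger_force: 0.0
```

```bash
python3 - <<'E'
from plan import *
plan(np.array([ 43,23,-39,144,175,21,-70]),9)
E
```

```text
t 4.97 q [-21.  27.  36. 138. 108.  10. -62.] at [ 0.504 -0.251  0.186] [-178.5   33.8  124.8]
[17, 4, 8, -0.035, 0.035, -0.108, 0] world [ 0.502 -0.242  0.171]
[31, 11, 11, -0.086, 0.061, -0.211, 0] world [ 0.502 -0.23   0.159]
[42, 21, 11, -0.15, 0.075, -0.309, 0] world [ 0.505 -0.217  0.153]
[51, 34, 7, -0.225, 0.076, -0.401, 0] world [ 0.51  -0.202  0.151]
[57, 49, -2, -0.309, 0.063, -0.489, 0] world [ 0.517 -0.185  0.154]
```

```bash
python3 - <<'E'
from plan import *
inc([.49,-.08,.19],[180,40,183.2])
E
```

```text
t 4.97 at [ 0.5044 -0.2514  0.1864] [-178.46   33.81  124.75]
 shift [121.8  83.5 -88.2] turn [-0.6382 -0.1096 -0.8158]
```

>>> arm_command(
  increments=[
    [20, 14, -14, -0.106, -0.018, -0.136, 0],
    [40, 28, -30, -0.213, -0.036, -0.272, 0],
    [61, 42, -44, -0.319, -0.055, -0.408, 0],
    [81, 56, -59, -0.425, -0.073, -0.544, 0],
    [101, 70, -73, -0.532, -0.091, -0.68, 0],
  ],
)

```text
time_s: 5.6
position: [0.5018, -0.145, 0.1659]
tool_rot: [-178.6, 35.9, 160.0]
contact_force: [0.1, 0.5, -1.9]
width: 0.0467
finger_force: 0.0
```

```bash
python3 - <<'E'
from plan import *
print(get_state()['joint_pos'].round(0))
inc([.49,-.08,.19],[180,40,183.2])
E
```

```text
[ 28.  26. -36. 147. 128.  36. -56.]
t 5.6 at [ 0.5018 -0.145   0.1659] [-178.6    35.92  160.02]
 shift [ 12.9  56.  -40.4] turn [-0.2732 -0.0742 -0.3184]
```

```bash
python3 - <<'E'
from plan import *
inc([.54,-.077,.16],[180,40,183.2])
E
```

```text
t 5.6 at [ 0.5018 -0.145   0.1659] [-178.6    35.92  160.02]
 shift [-6.8 77.2 10.3] turn [-0.2732 -0.0742 -0.3184]
```

>>> arm_command(
  increments=[
    [-2, 19, 3, -0.068, -0.018, -0.08, 0],
    [-4, 38, 5, -0.136, -0.036, -0.16, 0],
    [-6, 58, 8, -0.205, -0.055, -0.24, 0],
    [-7, 77, 10, -0.273, -0.074, -0.318, 0],
    [-7, 77, 10, -0.273, -0.074, -0.318, 0],
  ],
)

```text
time_s: 6.22
position: [0.5404, -0.0778, 0.1593]
tool_rot: [179.9, 39.9, -177.0]
contact_force: [0.5, -0.7, -0.6]
width: 0.0464
finger_force: 0.0
```

```bash
python3 - <<'E'
from plan import *
print(get_state()['joint_pos'].round(0))
inc([.5325,-.0767,.089],[180,40,183.2])
inc([.5647,-.0749,.0506],[180,40,183.2])
E
```

```text
[ 40.  33. -49. 146. 147.  37. -47.]
t 6.22 at [ 0.5404 -0.0778  0.1593] [ 179.94   39.9  -177.  ]
 shift [51.1  1.5 48.9] turn [-0.0013 -0.0017 -0.0027]
t 6.22 at [ 0.5404 -0.0778  0.1593] [ 179.94   39.9  -177.  ]
 shift [51.   1.5 99. ] turn [-0.0013 -0.0017 -0.0027]
```

>>> arm_command(
  increments=[
    [20, 1, 20, 0, 0, 0, 0],
    [40, 1, 40, 0, 0, 0, 0],
    [51, 1, 49, 0, 0, 0, 0],
    [51, 1, 49, 0, 0, 0, 0],
    [51, 1, 49, 0, 0, 0, 0],
  ],
)

```text
time_s: 6.85
position: [0.5479, -0.0792, 0.0936]
tool_rot: [179.9, 39.6, -176.8]
contact_force: [0.1, 0.4, 0.8]
width: 0.0465
finger_force: 0.0
```

```bash
python3 - <<'E'
from plan import *
print(get_state()['joint_pos'].round(0))
inc([.5647,-.0749,.0506],[180,40,183.2])
im=[cv2.resize(read_camera(n)[v:v+110,270:400],None,fx=3,fy=4.5) for n,v in(("top",140),("scene",180))]
cv2.imwrite("pics/g1.png",np.hstack(im)[:,:,::-1])
E
```

```text
[ 50.  58. -74. 147. 129.  61. -22.]
t 6.85 at [ 0.5479 -0.0792  0.0936] [ 179.87   39.56 -176.75]
 shift [14.3  3.2 44. ] turn [ 0.0028 -0.0077  0.0007]
```

View pics/g1.png

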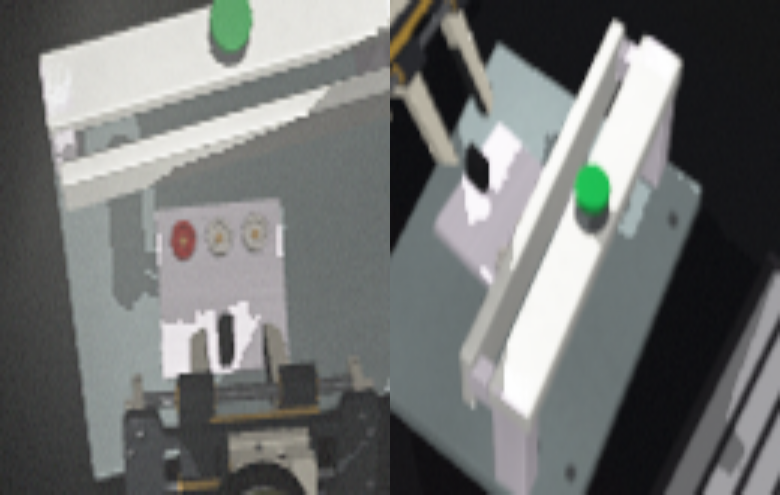

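The left (top) view shows the open fingers straddling the black handle at (227,335), slightly right of centred. The right (scene) view agrees, and the grip is clear of the lamp.

>>> arm_command(
  increments=[
    [5, 3, 15, 0, 0, 0, 0],
    [10, 4, 30, 0, 0, 0, 0],
    [14, 4, 44, 0, 0, 0, 0],
    [14, 4, 44, 0, 0, 0, 0],
    [14, 4, 44, 0, 0, 0, 0],
  ],
)

```text
time_s: 7.58
position: [0.5652, -0.074, 0.0498]
tool_rot: [179.8, 39.5, -176.8]
contact_force: [-0.4, -0.5, -0.6]
width: 0.0465
finger_force: 0.0
```

```bash
python3 - <<'E'
from plan import *
print(get_state()['joint_pos'].round(0))
inc([.5647,-.0749,.0506],[180,40,183.2])
im=read_camera("top")
cv2.imwrite("pics/g2.png",cv2.resize(im[140:250,270:400],None,fx=5,fy=5)[:,:,::-1])
E
```

```text
[ 47.  64. -71. 146. 134.  66. -22.]
t 7.58 at [ 0.5652 -0.074   0.0498] [ 179.76   39.53 -176.85]
 shift [-0.1 -0.8 -1. ] turn [ 0.0036 -0.0083 -0.0007]
```

View pics/g2.png

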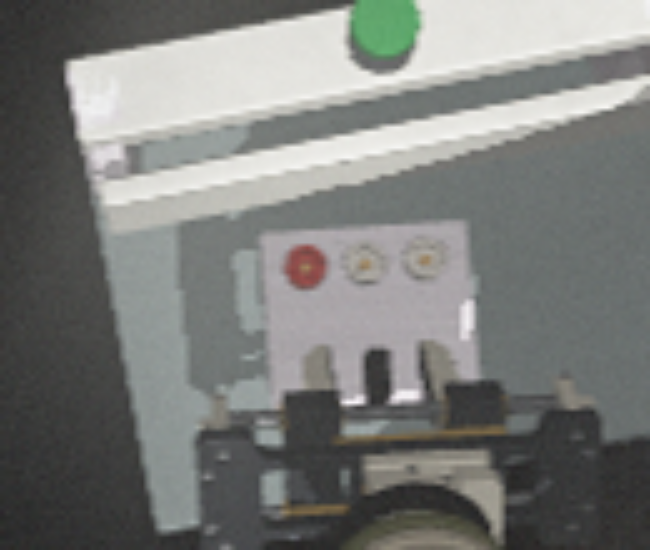

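The handle at (377,370) is centred between the fingers at (320,370) and (435,370), and the red cup is at (305,267). Closing now.

>>> arm_command(
  increments=[
    [0, 0, 0, 0, 0, 0, -0.5],
    [0, 0, 0, 0, 0, 0, -1],
    [0, 0, 0, 0, 0, 0, -1],
    [0, 0, 0, 0, 0, 0, -1],
    [0, 0, 0, 0, 0, 0, -1],
  ],
  force=20,
)

```text
time_s: 8.25
position: [0.5654, -0.0742, 0.0498]
tool_rot: [179.8, 39.5, -176.8]
contact_force: [0.0, -1.1, 1.0]
width: 0.012
finger_force: 20.0
```

```bash
cat >> h.py <<'E'
NEEDLE=np.array([.7025,-.0722])
def red():
    o=[]
    for _ in range(3):
        im=read_camera("top");m=colours(im)
        r=[b for b in blobs(m['red'],5) if 300<b[0][0]<420 and 150<b[0][1]<230]
        g=[b for b in blobs(m['green'],40) if 300<b[0][0]<420 and b[0][1]<170]
        r=max(r,key=lambda b:b[1][4]);o.append(np.r_[cast("top",r[0],.043)[:2],cast("top",g[0][0],.186)[:2],r[1][4]])
    o=np.mean(o,0);print("red",o[:2].round(4),"cap",o[2:4].round(4),"area",o[4],"cap-red mm",((o[2:4]-o[:2])*1000).round(1))
def w2t(d):
    s=get_state();A=R.from_euler('xyz',s['tool_rot'],degrees=True);print(" tool shift",A.inv().apply(d).round(1))
E
python3 - <<'E'
from h import *
red()
s=get_state();print(s['width'],s['finger_force'],s['contact_force'].round(1),s['position'].round(4))
w2t([70,-27,0])
E
```

```text
red [ 0.6155 -0.0392] cap [ 0.7012 -0.0726] area 46.0 cap-red mm [ 85.7 -33.4]
0.011827676713809852 19.991437196731567 [-1.5 -0.7  1.5] [ 0.5654 -0.0742  0.0498]
 tool shift [-52.8 -31.   43.4]
```

>>> arm_command(
  increments=[
    [-9, -5, 7.3, 0, 0, 0, -1],
    [-18, -10.5, 14.6, 0, 0, 0, -1],
    [-27, -16, 22.2, 0, 0, 0, -1],
    [-36, -21, 29.6, 0, 0, 0, -1],
    [-44, -26, 36.2, 0, 0, 0, -1],
  ],
)

```text
time_s: 9.02
position: [0.6238, -0.0965, 0.0498]
tool_rot: [179.7, 39.5, -176.8]
contact_force: [-5.0, 2.2, 3.4]
width: 0.0117
finger_force: 20.0
```

```bash
python3 - <<'E'
from h import *
red()
s=get_state();print(s['width'],s['joint_pos'].round(0),s['contact_force'].round(1),s['position'].round(4),s['tool_rot'].round(1))
w2t([10,0,0]);w2t([0,10,0]);w2t([0,0,10])
E
```

```text
Traceback (most recent call last):
  File "h.py", line 34, in red
    r=max(r,key=lambda b:b[1][4]);o.append(np.r_[cast("top",r[0],.043)[:2],cast("top",g[0][0],.186)[:2],r[1][4]])
ValueError: max() iterable argument is empty
```

>>> arm_command(
  increments=[
    [-7, -4, 5.8, 0, 0, 0, -1],
    [-14, -8, 11.5, 0, 0, 0, -1],
    [-21.1, -12.2, 17.4, 0, 0, 0, -1],
    [-21.1, -12.2, 17.4, 0, 0, 0, -1],
    [-21.1, -12.2, 17.4, 0, 0, 0, -1],
  ],
)

```text
time_s: 9.7
position: [0.6522, -0.108, 0.0498]
tool_rot: [179.8, 39.6, -176.9]
contact_force: [3.5, -0.7, -0.2]
width: 0.0121
finger_force: 20.0
```

```bash
python3 - <<'E'
from h import *
s=get_state();print(s['width'],s['joint_pos'].round(0),s['contact_force'].round(1),s['position'].round(4),s['tool_rot'].round(1))
im=np.mean([read_camera("top").astype(float) for _ in range(4)],0).astype(np.uint8)
cv2.imwrite("pics/top_p.png",im[:,:,::-1])
cv2.imwrite("pics/g3.png",cv2.resize(im[130:230,280:410],None,fx=6,fy=6,interpolation=cv2.INTER_CUBIC)[:,:,::-1])
m=colours(im)
for k in m:print(k,[(c,s[4]) for c,s in blobs(m[k],3) if 300<c[0]<420 and 100<c[1]<240])
E
```

```text
0.01212489456113346 [ 50.  63. -68. 133. 132.  54. -12.] [ 3.5 -0.7 -0.2] [ 0.6522 -0.108   0.0498] [ 179.8   39.6 -176.9]
green [(array([346.55, 143.99]), np.int32(134))]
red [(array([343.12, 162.25]), np.int32(24))]
```

View pics/g3.png

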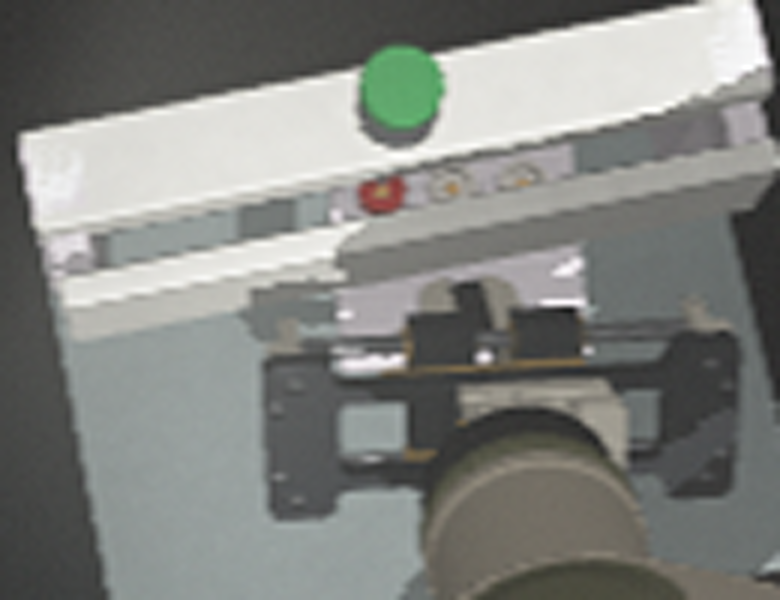

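Through the gap, the red cup is at crop (382,192), its far edge cut off by the bridge, with the white cups at (452,185) and (522,180). The handle at (470,300) is held and the gripper is clear of the lamp.

```bash
python3 - <<'E'
from h import *
for f in("pics/top0.png","pics/top_p.png"):
    im=cv2.imread(f)[:,:,::-1].copy()
    big=cv2.resize(im[140:230,300:390],None,fx=8,fy=8,interpolation=cv2.INTER_CUBIC)
    m=colours(big)['red'];b=max(blobs(m,100),key=lambda b:b[1][4]);x,y,w,h,a=b[1]
    M=cv2.morphologyEx(m.astype(np.uint8),cv2.MORPH_CLOSE,np.ones((25,25)))
    rows=np.where(M.sum(1)>0)[0];
    t=lambda u,v:(300+(u+.5)/8-.5,140+(v+.5)/8-.5)
    print(f,"bbox",t(x,y),t(x+w,y+h),"near pt",cast("top",t(x+w/2,y+h),.043).round(4))
    hs=cv2.cvtColor(big,cv2.COLOR_RGB2HSV).astype(int)
    sub=np.zeros(m.shape,bool);sub[y:y+h,x:x+w]=1
    sd=sub&(hs[...,0]>9)&(hs[...,0]<30)&(hs[...,1]>80)&(hs[...,2]>110)
    for c,s in blobs(sd,20):print(" seed",t(*c),s[4],cast("top",t(*c),.036).round(4))
    cl=M*sub; widest=max(rows,key=lambda r:cl[r].sum());u=np.where(cl[widest])[0]
    print(" widest row",t(u.min(),widest),t(u.max(),widest),cast("top",t(u.mean(),widest),.043).round(4))
print("needle px",proj("top",[.7025,-.0722,.043]),proj("top",[.7015,-.0722,.043]))
E
```

```text
pics/top0.png bbox (np.float64(326.8125), np.float64(188.5625)) (np.float64(334.5625), np.float64(197.0625)) near pt [ 0.6034 -0.039   0.043 ]
 seed (np.float64(330.69375), np.float64(193.07375)) 244 [ 0.6156 -0.0393  0.036 ]
 widest row (np.float64(326.8125), np.float64(193.1875)) (np.float64(334.4375), np.float64(193.1875)) [ 0.6138 -0.0388  0.043 ]
pics/top_p.png bbox (np.float64(339.5625), np.float64(159.1875)) (np.float64(346.9375), np.float64(164.9375)) near pt [ 0.6913 -0.0731  0.043 ]
 seed (np.float64(343.1725), np.float64(161.50625)) 265 [ 0.7029 -0.0735  0.036 ]
 widest row (np.float64(339.6875), np.float64(160.9375)) (np.float64(346.8125), np.float64(160.9375)) [ 0.7025 -0.0732  0.043 ]
needle px [342.85982902 160.92325173] [342.86407585 161.28134519]
```

The cup is about 1 mm from the needle's estimated position. Releasing and backing off along the tool axis.

>>> arm_command(
  increments=[
    [0, 0, 0, 0, 0, 0, -0.8],
    [0, 0, 0, 0, 0, 0, -0.5],
    [0, 0, 0, 0, 0, 0, -0.2],
    [0, 0, 0, 0, 0, 0, 0],
    [0, 0, 0, 0, 0, 0, 0],
  ],
)

```text
time_s: 10.52
position: [0.6516, -0.1074, 0.0497]
tool_rot: [179.8, 39.5, -176.8]
contact_force: [-0.5, 0.4, -0.6]
width: 0.0446
finger_force: 0.0
```

>>> arm_command(
  increments=[
    [0, 0, -15, 0, 0, 0, 0],
    [0, 0, -30, 0, 0, 0, 0],
    [0, 0, -50, 0, 0, 0, 0],
    [0, 0, -70, 0, 0, 0, 0],
    [0, 0, -90, 0, 0, 0, 0],
  ],
)

```text
time_s: 11.15
position: [0.5934, -0.111, 0.1204]
tool_rot: [179.8, 39.6, -176.8]
contact_force: [0.4, 0.3, -0.2]
width: 0.0468
finger_force: 0.0
```

```bash
cat > chk.py <<'E'
from h import *
im=np.mean([read_camera("top").astype(float) for _ in range(3)],0).astype(np.uint8)
m=colours(im)
for k in m:print(k,[(c,s[4],cast("top",c,.186 if k=='green' else .043).round(4)) for c,s in blobs(m[k],3) if 300<c[0]<420 and 100<c[1]<240])
s=get_state();print(s['time_s'],s['joint_pos'].round(0),s['position'].round(4),s['tool_rot'].round(1),s['contact_force'].round(1))
E
python3 chk.py
```

```text
green [(array([346.6 , 143.99]), np.int32(133), array([ 0.7012, -0.0725,  0.186 ]))]
red [(array([343.32, 162.32]), np.int32(22), array([ 0.6986, -0.0734,  0.043 ]))]
11.3 [ 55.  52. -71. 139. 127.  48. -15.] [ 0.5941 -0.1115  0.1204] [ 180.    39.6 -176.7] [ 0.   0.4 -1.6]
```

```bash
python3 - <<'E'
from plan import *
for l in(0,15,30,40):
  for z in(.24,.17):
    print(l,z,[list(map(int,q)) for q in ik(np.array([.702,-.0725,z]),[180,l,183.2],20)][:5])
inc([.60,-.11,.26],[180,40,183.2])
E
```

```text
0 0.24 [[25, 36, -36, 93, 24, 59, 75], [31, 40, -47, 93, 32, 62, 69], [17, 34, -24, 93, 15, 56, 82], [31, 39, -45, 93, 31, 61, 70], [3, 32, -2, 94, 1, 55, 94]]
0 0.17 [[1, 36, 0, 96, 0, 48, 95], [17, 38, -23, 96, 18, 50, 80], [25, 41, -36, 96, 29, 53, 71], [10, 37, -12, 96, 10, 48, 87], [29, 44, -43, 95, 35, 55, 67]]
15 0.24 [[26, 30, -32, 105, 23, 36, 75], [9, 27, -8, 105, 2, 33, 93], [27, 31, -33, 105, 25, 36, 74], [2, 27, 1, 105, -6, 33, 100], [46, 46, -68, 103, 57, 53, 50]]
15 0.17 [[46, 54, -69, 106, 68, 53, 42], [-17, 35, 27, 107, -36, 31, 127], [40, 45, -56, 106, 57, 42, 49], [44, 50, -64, 106, 64, 48, 45], [41, 46, -58, 106, 59, 43, 48]]
30 0.24 [[12, 25, -10, 116, -6, 10, 103], [22, 26, -23, 116, 23, 11, 76], [17, 25, -17, 116, 9, 10, 88], [30, 28, -34, 115, 43, 14, 57], [36, 31, -43, 115, 56, 18, 47]]
30 0.17 [[40, 41, -50, 116, 86, 23, 22], [32, 36, -36, 116, 79, 14, 25], [45, 45, -58, 116, 88, 29, 22], [39, 40, -47, 116, 85, 21, 22], [47, 49, -63, 115, 90, 35, 22]]
40 0.24 [[34, 29, -36, 120, 116, 9, -13], [35, 30, -39, 120, 113, 10, -10], [32, 29, -33, 119, 121, 7, -18], [6, 25, -3, 120, 239, 7, -144], [38, 31, -43, 120, 110, 12, -6]]
40 0.17 [[53, 58, -72, 121, 115, 42, 6], [26, 35, -27, 121, 157, 12, -54], [7, 32, -4, 121, 207, 13, -111], [34, 38, -38, 121, 138, 16, -31], [42, 43, -50, 121, 125, 23, -14]]
t 11.3 at [ 0.5941 -0.1115  0.1204] [ 179.96   39.61 -176.74]
 shift [ -93.6    1.2 -103.8] turn [ 0.0013 -0.0068  0.0008]
```

>>> arm_command(
  increments=[
    [-30, 0, -35, 0, 0, 0, -1],
    [-60, 0, -70, 0, 0, 0, -1],
    [-94, 1, -104, 0, 0, 0, -1],
    [-94, 1, -104, 0, 0, 0, -1],
    [-94, 1, -104, 0, 0, 0, -1],
  ],
)

```text
time_s: 11.92
position: [0.6005, -0.1105, 0.2585]
tool_rot: [179.9, 39.5, -176.8]
contact_force: [1.6, 0.0, -0.8]
width: 0.0021
finger_force: 0.0
```

```bash
python3 - <<'E'
from h import *
print(get_state()['joint_pos'].round(0))
inc([.707,-.0725,.23],[180,40,183.2])
E
```

```text
[ 59.  29. -68. 131. 105.  23.  -1.]
t 11.93 at [ 0.6005 -0.1105  0.2585] [ 179.87   39.5  -176.83]
 shift [-65.5  31.9  91.1] turn [ 0.0019 -0.0087 -0.0004]
```

>>> arm_command(
  increments=[
    [-20, 10, 28, 0, 0, 0, -1],
    [-40, 20, 56, 0, 0, 0, -1],
    [-65, 32, 91, 0, 0, 0, -1],
    [-65, 32, 91, 0, 0, 0, -1],
    [-65, 32, 91, 0, 0, 0, -1],
  ],
)

```text
time_s: 12.55
position: [0.7056, -0.0713, 0.2279]
tool_rot: [179.7, 39.3, -176.9]
contact_force: [-0.7, -0.9, -1.4]
width: 0.0005
finger_force: 0.0
```

```bash
python3 - <<'E'
from h import *
print(get_state()['joint_pos'].round(0))
inc([.707,-.0725,.197],[180,40,183.2])
inc([.707,-.0725,.187],[180,40,183.2])
im=read_camera("scene");cv2.imwrite("pics/s4.png",cv2.resize(im[160:300,250:410],None,fx=5,fy=4)[:,:,::-1])
E
```

```text
[ 46.  38. -63. 122. 104.  31.   1.]
t 12.55 at [ 0.7056 -0.0713  0.2279] [ 179.66   39.34 -176.87]
 shift [18.6 -1.4 24.8] turn [ 0.0051 -0.0115 -0.001 ]
t 12.55 at [ 0.7056 -0.0713  0.2279] [ 179.66   39.34 -176.87]
 shift [24.9 -1.4 32.5] turn [ 0.0051 -0.0115 -0.001 ]
```

View pics/s4.png

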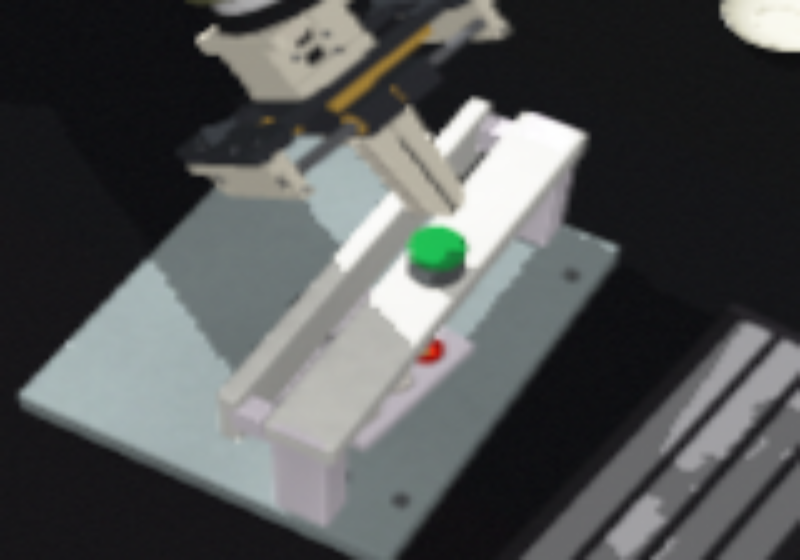

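The scene view shows the closed fingertips at (450,205), above and just behind the cap at (437,248). The red cup peeks out under the bridge at (430,350), which fits it being under the needle.

>>> arm_command(
  increments=[
    [6, -1, 8, 0, 0, 0, -1],
    [12, -1, 16, 0, 0, 0, -1],
    [18.6, -1.4, 24.8, 0, 0, 0, -1],
    [18.6, -1.4, 24.8, 0, 0, 0, -1],
  ],
)

```text
time_s: 13.1
position: [0.7078, -0.0733, 0.198]
tool_rot: [179.7, 39.4, -176.9]
contact_force: [-0.0, 0.5, 0.9]
width: 0.0004
finger_force: 0.0
```

```bash
python3 - <<'E'
from h import *
inc([.707,-.0725,.187],[180,40,183.2])
im=read_camera("scene");m=colours(im)
print([(c,s) for c,s in blobs(m['red'],4) if 300<c[0]<380 and 200<c[1]<280],[(c,s) for c,s in blobs(m['green'],20) if 300<c[0]<380 and 200<c[1]<280])
for P in((.7043,-.0733,.043),(.7043+.011,-.0733,.043),(.7043,-.0843,.043),(.7121,-.0811,.043)):print(proj("scene",P).round(1))
E
```

```text
t 13.1 at [ 0.7078 -0.0733  0.198 ] [ 179.73   39.44 -176.9 ]
 shift [7.6 0.8 8. ] turn [ 0.0036 -0.0098 -0.0014]
[(array([336.28, 247.72]), array([334, 245,   5,   6,  18], dtype=int32))] [(array([337.22, 223.6 ]), array([332, 220,  11,   8,  67], dtype=int32))]
[335.1 246.5]
[337.8 248.7]
[332.7 248.9]
[335.4 249.7]
```

>>> arm_command(
  increments=[
    [2.5, 0, 3.1, 0, 0, 0, -1],
    [5.1, 0, 6.2, 0, 0, 0, -1],
    [7.6, 0, 9.2, 0, 0, 0, -1],
    [8.9, 0, 10.8, 0, 0, 0, -1],
  ],
)

```text
time_s: 13.65
position: [0.7086, -0.0729, 0.1856]
tool_rot: [179.8, 39.6, -176.8]
contact_force: [-0.5, 0.1, 3.8]
width: 0.0005
finger_force: 1.7
```

```bash
python3 chk.py
```

```text
green []
red []
13.8 [ 45.  43. -64. 124. 112.  36.  -5.] [ 0.7086 -0.0729  0.1857] [ 179.8   39.6 -176.8] [-0.  -0.6  2.9]
```

>>> arm_command(
  increments=[
    [2.5, 0, 3.1, 0, 0, 0, -1],
    [5.1, 0, 6.2, 0, 0, 0, -1],
    [7.3, 0, 8.9, 0, 0, 0, -1],
    [7.3, 0, 8.9, 0, 0, 0, -1],
  ],
)

```text
time_s: 14.3
position: [0.7089, -0.0729, 0.175]
tool_rot: [179.9, 39.7, -176.8]
contact_force: [-7.0, -1.7, 13.9]
width: 0.0006
finger_force: 7.1
```

>>> arm_command(
  increments=[
    [1, 0, 1.2, 0, 0, 0, -1],
    [1, 0, 1.2, 0, 0, 0, -1],
    [1, 0, 1.2, 0, 0, 0, -1],
  ],
)

```text
time_s: 14.68
position: [0.7091, -0.0728, 0.1747]
tool_rot: [179.9, 39.8, -176.7]
contact_force: [-12.5, -3.4, 23.1]
width: 0.0004
finger_force: 11.4
```

>>> arm_command(
  increments=[
    [-5, 0, -6.2, 0, 0, 0, -1],
    [-10, 0, -12, 0, 0, 0, -1],
    [-16, 0, -19, 0, 0, 0, -1],
    [-32, 0, -39, 0, 0, 0, -1],
    [-58, 0, -70, 0, 0, 0, -1],
  ],
)

```text
time_s: 15.3
position: [0.7076, -0.0734, 0.2622]
tool_rot: [179.6, 39.4, -177.0]
contact_force: [-0.3, -0.1, -0.2]
width: 0.0009
finger_force: 0.0
```

>>> arm_command(
  increments=[
    [15, 0, -25, 0, 0, 0, -1],
    [30, 0, -50, 0, 0, 0, -1],
    [45, 0, -75, 0, 0, 0, -1],
    [60, 0, -100, 0, 0, 0, -1],
    [60, 0, -100, 0, 0, 0, -1],
  ],
)

```text
time_s: 15.92
position: [0.5973, -0.0801, 0.3024]
tool_rot: [179.9, 39.5, -176.8]
contact_force: [0.7, 0.3, -0.6]
width: 0.0003
finger_force: 0.0
```

```bash
python3 chk.py; python3 - <<'E'
from h import *
im=read_camera("top");cv2.imwrite("pics/end.png",cv2.resize(im[130:230,280:410],None,fx=6,fy=6,interpolation=cv2.INTER_CUBIC)[:,:,::-1])
E
```

```text
green []
red [(array([343.26, 162.22]), np.int32(23), array([ 0.6989, -0.0732,  0.043 ]))]
16.075 [ 58.  22. -67. 129.  91.  18.   9.] [ 0.5995 -0.0798  0.3023] [ 179.8   39.6 -176.9] [-0.6  0.5  0.1]
```

View pics/end.png

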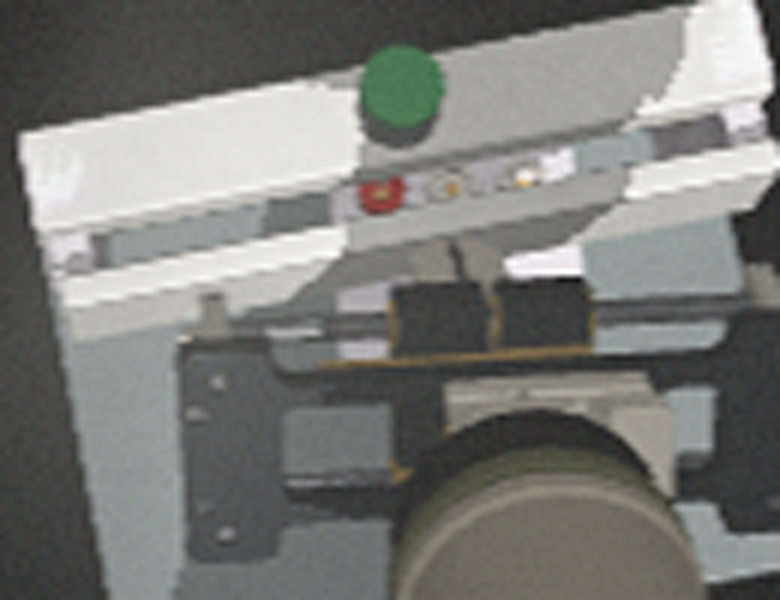

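The cap is back up at (401,86). The red cup is still at (382,192), all three cups are seated, and the arm is clear.

```bash
python3 -c "
from workcell import *
print(job_done())"
```

```text
the job is handed in; nothing more can be done
None
```

I handed the job in at about 16 s: the red cup sits within about 1 mm of under the needle by camera, the plunger was pressed to its stop (about 16 mm) and sprang back up, and the arm is clear; no verdict came back.

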